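Level the rocking squash stand on a fruit stall

TASK

The wooden display stand with the squashes leans and rocks, because the levelling foot at its front left corner is screwed up too far. Turn the black bar handle of that foot clockwise, seen from above, until the stand sits level and no longer rocks, then let go; do not shove the stand along the counter, and leave the coconut stand alone.

Things in the scene. Friction and masses are not known exactly. Their poses are not given: they have to be found in the camera images.
- squash_stand: loose wooden stand, about 2.2 kg, leaning 1 to 2 degrees to its front left: slatted tray 220 x 260 mm, deck 50 mm, rim 75 mm above the counter, with three ribbed green squashes (tops 140 mm up). Three fixed feet; a levelling screw in a steel ear outside the front left corner. Origin: tray's centre at the feet's undersides; x to the stand's back, y to its left (front = robot side)
- squash_screw_grip (a point): centre of that screw's black bar handle: 54 mm long (x), 12 thick (y), 28 high, on a steel stem, 130 mm above the counter, at x -125, y 95 mm on the stand, nothing as high within 100 mm. Keeps its height while turned: the stand's corner rises. Stand level: bar parallel to the stand's front edge (its y); at the start 40 to 77 degrees anticlockwise of that, seen from above
- squash_screw (a joint): angle of that screw, rad: 0 = screwed up, grows clockwise seen from above, stop at 2.3; steep thread, 5 mm of foot per rad. Starts at 0.05 to 0.7; the stand is level at about 1.4 (1.2 to 1.6 is level enough), beyond that its corner is lifted too high. Takes about 0.1 N m; stays where it is left
- coconut_stand: the other stand, a bystander: same make, size and screw at the same corner, but level and steady, with three smooth brown coconuts. The two stands may have changed sides. Origin and axes as on the squash stand

How it is judged:
At the end, for the whole second after the job is handed in: The squash stand stands at rest, level within 0.0075 rad (0.4 degrees), within 40 mm of where it was; the coconut stand is within 30 mm of where it was and level within 0.01 rad (0.6 degrees) (angle between squash_stand's own z axis and vertical below 0.0075 rad and distance of squash_stand from where it was at the start of the episode below 0.04 m and linear speed of squash_stand below 0.01 m/s and distance of coconut_stand from where it was at the start of the episode below 0.03 m and angle between coconut_stand's own z axis and vertical below 0.01 rad); the robot touches nothing.
It fails at once if the squash stand is tipped or picked up (more than 6 degrees) (angle between squash_stand's own z axis and vertical above 0.105 rad).
It fails at once if the coconut stand is shoved more than 30 mm or tipped more than 6 degrees (distance of coconut_stand from where it was at the start of the episode above 0.03 m or angle between coconut_stand's own z axis and vertical above 0.105 rad).
It also fails if it takes over 35 s, if anything falls off the work surface, if the arm or the gripper's body presses on something with over 40 N, if the wrist force passes 120 N, or if a joint passes its speed limit or range.

ROBOT

A 6-joint arm with a two-finger parallel gripper is mounted at the origin on the work surface. World frame = base frame: x ahead of the robot, y to its left, z up, the work surface at z = 0. Lengths are in m, angles in rad, forces in N, time in s.
With the tool pointing down it reaches from about 0.3 to 0.775 m from the base axis. Payload 14.6 kg.
Tool frame: the origin (TCP) lies between the finger pads; the fingertips stand 19 mm ahead of it and the grasp point (between the pads) is the TCP; z points along the fingers, y is the direction in which the jaws open and shut (so a half turn about z gives the same grasp; the last joint's range is limited). The gripper opens to 94 mm and grips with 3 to 60 N. Pads are 16 mm wide; open, the fingers measure 119 mm over their backs; the gripper's body (75 mm by 177 mm) begins 78 mm behind the grasp point.
Start: joints at [-1.377, 0.3, 1.521, -0, 1.321, -0.067], TCP at [0.142, -0.531, 0.224] pointing down, gripper open.
Joint ranges: [-3.03, 3.03], [-0.79, 2.21], [0.23, 2.52], [-1.04, 4.18], [0, 3.07], [-2.55, 2.55]. Speed limits (rad/s): [2.22, 2.22, 2.57, 3.14, 3.14, 3.14].

INTERFACE

Orientations are given as [roll, pitch, yaw] about the fixed x, y, z axes, in that order (R = Rz(yaw) Ry(pitch) Rx(roll)).
In Python, from station import telemetry, vision, ctrl gives the robot as it stands. The module is installed in compiled form; this text tells all that it offers.
- The arm moves only by the shell command python3 -m creep 'ROWS' [FORCE]. ROWS is JSON, a list of rows, each a list of 3 entries, a list of its own where there are three numbers: the shift along the tool's x, y, z in units of 50 mm (1.0 is 50 mm), then the turn about the tool's z in units of 8 degrees (1.0 is 8 degrees), then the opening, from 0 (shut) to 1 (fully open). In form: [[[tx, ty, tz], twist, gripper], ...]. A call has 1 to 12 rows; each row is the pose to reach, as a shift and turn from the pose commanded when the call began, along the tool's axes at that moment; what a row does not reach only later rows make up. A row lasts 1/10 s, in which the tool goes at most 50 mm and 8.59 degrees, less where a joint would pass 70% of its speed; a pose out of reach is approached as far as the arm can. A call with a gripper value outside its range is refused whole. The fingers move at their own pace and stop on an object; FORCE is the grip in N (left out, the last holds). Time passes only in rows, so rows that repeat a pose let the fingers close. It gives the time, the measured TCP pose, the force and the opening at its end, in the units of the state.
- telemetry.get_obs(): the state, without advancing time (a new reading comes with each control period).
- vision.camera(name): name is "scene" or "side" or "wrist"; returns a dict with "img" (420x560x3 uint8, red, green, blue), "depth" (420x560 float32, m along the optical axis (not along the pixel's ray), 0 where there is no reading), "vertical_fov" (degrees; the focal length in pixels is half the picture's height over the tangent of half this angle, whatever the lens; pixels are square), "cx", "cy" (the principal point, pixels), "extrinsics" (4x4, takes a point from camera to world coordinates); the wrist camera has in their place "hand_eye" (4x4, takes a point from camera to tool coordinates, whose origin is the TCP and whose axes are the flange's). Camera axes: x right, y down, z forward; pixel columns grow to the right and rows downward; lengths in m; the calibration is good to about 2 mm. A picture is of the moment at which its call begins: read the wrist's pose just before it.
- ctrl.hand_in(): hands the job in, once; it reports no verdict.
The state is a dict: "time_s": time; "qpos": joint angles; "joint_vel": joint speeds; "tau": joint torques, N m; "ee_pos": TCP position; "eef_rot": TCP orientation; "force": force on the tool from outside, world axes, zero at the start; "moment": the same for the moment, N m; "grip_width": finger opening in m.
Only numpy, scipy, OpenCV 4.12 (cv2) and the standard library are available. Lean on these libraries where they do the work, as an engineer would, in place of code of your own. Each camera call takes 0.05 s, during which the arm holds its last target.

## Working session

There is one attempt and no reset: what is moved stays moved. The work goes in short steps, Python scripts to look and compute and a shell command to move; the robot and the scene stay as the last step left them, time stands still between calls to the robot, and variables do not carry over. Pictures are saved under pics/ and viewed, and the job is handed in when it is done.

```bash
mkdir -p pics; cat > h.py <<'E'
import numpy as np, cv2
from station import telemetry, vision, ctrl
from scipy.spatial.transform import Rotation as R
def T():
    o=telemetry.get_obs(); M=np.eye(4); M[:3,:3]=R.from_euler('xyz',o['eef_rot']).as_matrix(); M[:3,3]=o['ee_pos']; return o,M
def cam(n):
    o,M=T(); c=vision.camera(n); E=c['extrinsics'] if n!='wrist' else M@np.array(c['hand_eye'])
    d=c['depth'];h,w=d.shape; f=h/2/np.tan(np.radians(c['vertical_fov'])/2)
    u,v=np.meshgrid(np.arange(w),np.arange(h))
    P=np.stack([(u-c['cx'])/f*d,(v-c['cy'])/f*d,d,np.ones_like(d)],-1)@np.array(E).T
    P=P[...,:3].copy(); P[d==0]=np.nan
    np.savez(''+n+'.npz',img=c['img'],P=P,E=E,f=f,cx=c['cx'],cy=c['cy'])
    return c['img'],P
def save(img,name,box=None,s=1):
    if box: u0,v0,u1,v1=box; img=img[v0:v1,u0:u1]
    cv2.imwrite('pics/'+name,cv2.resize(img[...,::-1],None,fx=s,fy=s,interpolation=cv2.INTER_CUBIC))
E
python3 - <<'E'
from h import *
print(telemetry.get_obs())
for n in ['scene','side','wrist']:
    i,P=cam(n); save(i,n+'0.png')
E
```

```text
{'time_s': 0.0, 'qpos': array([-1.37657628e+00,  3.00478874e-01,  1.52163422e+00,  5.68401125e-06,
        1.32070932e+00, -6.66196429e-02]), 'joint_vel': array([-0.00020503,  0.00087558,  0.00078338,  0.00136216, -0.00105097,
       -0.00071461]), 'tau': array([-3.45092318e-03, -5.31810522e+01, -3.52736306e+01,  7.06806011e-02,
        2.43765773e-02, -9.82852157e-05]), 'ee_pos': array([ 0.14177742, -0.5311384 ,  0.22385958]), 'eef_rot': array([-3.14036599e+00, -8.73586242e-05,  2.60838224e-01]), 'force': array([-0.50572559, -0.58470787,  0.57215435]), 'moment': array([0.02299893, 0.0171858 , 0.00160327]), 'grip_width': 0.09405073756598037}
```

View pics/scene0.png

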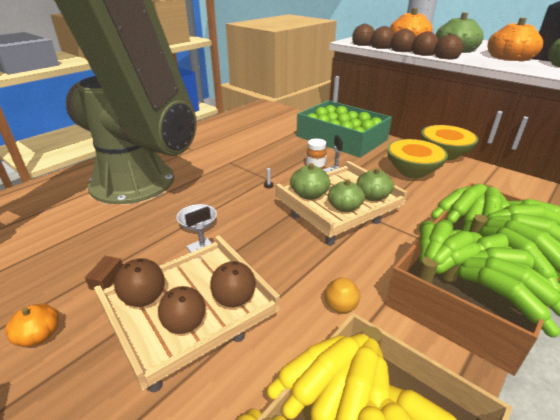

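View pics/side0.png

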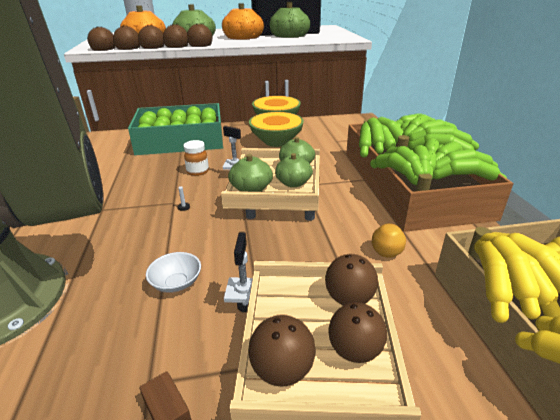

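View pics/wrist0.png

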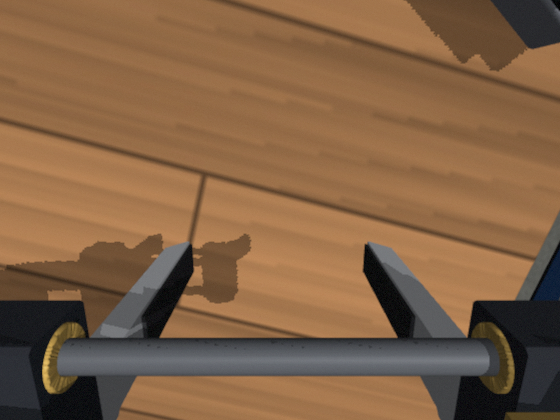

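Scene: the squash stand is the far one, centred at (340,198), with its black bar at about (338,145). The coconut stand is the near one, with its bar at (198,215). In the side view the squash bar is at (232,132).

```bash
python3 - <<'E'
from h import *
d=np.load('scene.npz'); save(d['img'],'sc1.png',(260,110,420,250),5)
P=d['P']
for u,v in [(338,141),(338,148),(337,160),(310,180),(346,195),(375,183),(268,180),(198,215),(140,280)]: print(u,v,P[v,u].round(3))
d=np.load('side.npz'); save(d['img'],'si1.png',(180,100,340,220),5)
P=d['P']
for u,v in [(232,132),(229,132),(237,133),(233,150),(250,175),(295,170)]: print(u,v,P[v,u].round(3))
# black points
for n in ['scene','side']:
    d=np.load(n+'.npz');P=d['P'];I=d['img'].astype(int)
    m=(I.max(-1)<70)&(P[...,2]>.10)&(P[...,2]<.16)&(P[...,0]>.2)&(P[...,1]>-.1)
    v,u=np.nonzero(m);print(n,m.sum(), [ (a,b,P[a,b].round(3).tolist()) for a,b in list(zip(v,u))[::max(1,len(v)//25)]])
E
```

```text
338 141 [0.479 0.385 0.145]
338 148 [0.484 0.381 0.126]
337 160 [0.475 0.397 0.08 ]
310 180 [0.52  0.203 0.113]
346 195 [0.623 0.208 0.109]
375 183 [0.648 0.303 0.109]
268 180 [0.334 0.251 0.022]
198 215 [ 0.46  -0.099  0.138]
140 280 [ 0.52  -0.274  0.124]
232 132 [0.469 0.391 0.133]
229 132 [0.462 0.402 0.13 ]
237 133 [0.482 0.383 0.133]
233 150 [0.468 0.398 0.079]
250 175 [0.496 0.188 0.108]
295 170 [0.602 0.202 0.103]
scene 291 [(np.int64(65), np.int64(404), [0.207, 1.373, 0.13]), (np.int64(68), np.int64(407), [0.224, 1.375, 0.118]), (np.int64(69), np.int64(411), [0.246, 1.371, 0.118]), (np.int64(72), np.int64(407), [0.239, 1.347, 0.107]), (np.int64(75), np.int64(421), [0.309, 1.35, 0.105]), (np.int64(91), np.int64(557), [0.852, 1.369, 0.135]), (np.int64(95), np.int64(531), [0.774, 1.348, 0.108]), (np.int64(98), np.int64(544), [0.821, 1.344, 0.107]), (np.int64(101), np.int64(556), [0.864, 1.345, 0.104]), (np.int64(138), np.int64(338), [0.468, 0.402, 0.145]), (np.int64(140), np.int64(338), [0.477, 0.389, 0.145]), (np.int64(142), np.int64(336), [0.462, 0.403, 0.131]), (np.int64(143
[... 1528 characters left out ...]
p.int64(60), np.int64(291), [0.813, 1.355, 0.108]), (np.int64(61), np.int64(198), [0.365, 1.369, 0.12]), (np.int64(61), np.int64(295), [0.83, 1.34, 0.106]), (np.int64(62), np.int64(269), [0.702, 1.342, 0.107]), (np.int64(63), np.int64(249), [0.605, 1.347, 0.105]), (np.int64(65), np.int64(166), [0.215, 1.364, 0.11]), (np.int64(66), np.int64(194), [0.344, 1.346, 0.103]), (np.int64(129), np.int64(229), [0.462, 0.399, 0.139]), (np.int64(132), np.int64(233), [0.472, 0.39, 0.133]), (np.int64(135), np.int64(237), [0.481, 0.382, 0.128]), (np.int64(156), np.int64(291), [0.599, 0.236, 0.124]), (np.int64(236), np.int64(242), [0.458, -0.086, 0.145]), (np.int64(242), np.int64(244), [0.46, -0.09, 0.136])]
```

View pics/sc1.png

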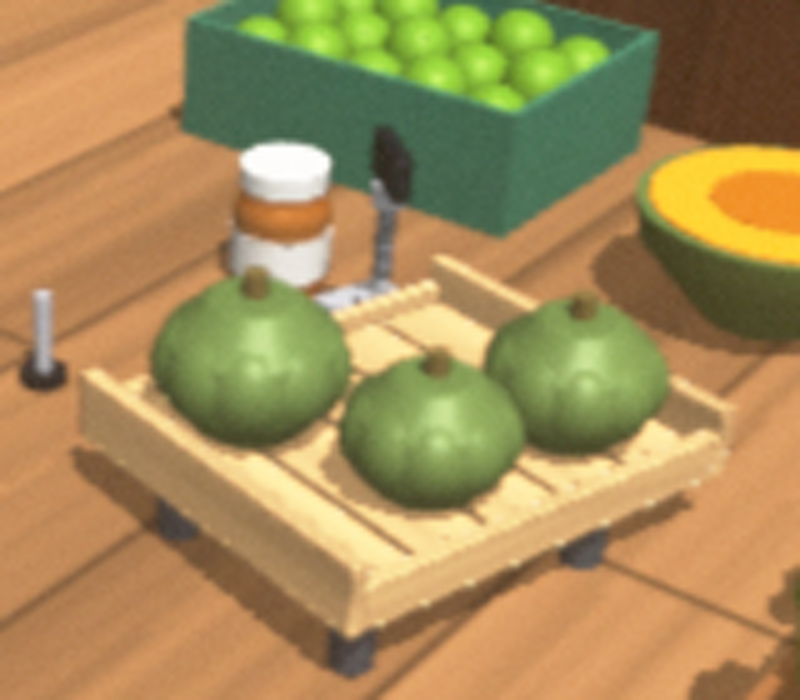

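View pics/si1.png

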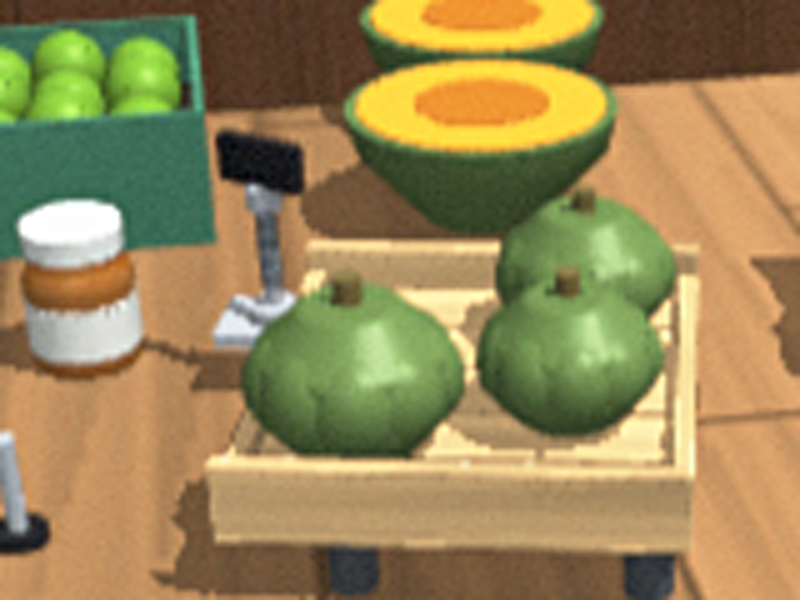

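```bash
python3 - <<'E'
from h import *
c=vision.camera('wrist');print(np.array(c['hand_eye']).round(3),c['vertical_fov'])
o,M=T()
for p in [(.42,-.1,.27),(.455,.365,.27),(.473,.391,.27)]:
    print(p,(M[:3,:3].T@(np.array(p)-M[:3,3])/.05).round(2))
E
```

```text
[[ 0.    -0.964 -0.268  0.078]
 [ 1.     0.    -0.     0.001]
 [ 0.    -0.268  0.964 -0.16 ]
 [ 0.     0.     0.     1.   ]] 61.715933778208985
(0.42, -0.1, 0.27) [ 7.6  -6.9  -0.91]
(0.455, 0.365, 0.27) [ 10.67 -15.71  -0.91]
(0.473, 0.391, 0.27) [ 11.16 -16.11  -0.91]
```

```bash
python3 -m creep '[[[0.8,-0.7,-0.9],-1,1],[[1.6,-1.4,-0.9],-2,1],[[2.4,-2.1,-0.9],-3,1],[[3.1,-2.8,-0.9],-4,1],[[3.8,-3.5,-0.9],-5,1],[[4.5,-4.2,-0.9],-6,1],[[5.2,-4.9,-0.9],-7,1],[[5.9,-5.6,-0.9],-8,1],[[6.5,-6.2,-0.9],-9,1],[[7.1,-6.6,-0.9],-9,1],[[7.6,-6.9,-0.9],-9,1],[[7.6,-6.9,-0.9],-9,1]]'
python3 - <<'E'
from h import *
o,M=T();print(o['qpos'].round(2),o['eef_rot'].round(3),o['ee_pos'].round(3))
for p in [(.46,.15,.27),(.473,.391,.27)]:
    print(p,(M[:3,:3].T@(np.array(p)-M[:3,3])/.05).round(2))
E
```

```text
time_s: 1.4
ee_pos: [0.4214, -0.0978, 0.2692]
eef_rot: [-3.141, -0.0, 1.521]
force: [0.3, -0.9, 0.1]
grip_width: 0.0938
[-0.31 -0.    1.76  0.    1.38 -0.26] [-3.141 -0.     1.521] [ 0.421 -0.098  0.269]
(0.46, 0.15, 0.27) [ 4.99  0.53 -0.01]
(0.473, 0.391, 0.27) [ 9.82  0.55 -0.01]
```

```bash
python3 -m creep '[[[0.9,0.1,0],-0.6,1],[[1.8,0.2,0],-1.2,1],[[2.7,0.3,0],-1.8,1],[[3.6,0.4,0],-2.4,1],[[4.5,0.5,0],-3,1],[[5.4,0.5,0],-3.6,1],[[6.3,0.5,0],-4.2,1],[[7.2,0.5,0],-4.8,1],[[8.1,0.5,0],-5.4,1],[[9,0.5,0],-6,1],[[9.8,0.55,0],-6,1],[[9.8,0.55,0],-6,1]]'
python3 - <<'E'
from h import *
o,M=T();print(o['qpos'].round(2),o['eef_rot'].round(3),o['ee_pos'].round(3))
i,P=cam('wrist');save(i,'w1.png')
E
```

```text
time_s: 2.6
ee_pos: [0.4733, 0.3905, 0.2681]
eef_rot: [-3.14, -0.001, 2.358]
force: [-0.3, -0.8, 0.2]
grip_width: 0.0942
[ 0.63  0.42  1.26  0.    1.46 -0.16] [-3.140e+00 -1.000e-03  2.358e+00] [0.473 0.39  0.268]
```

View pics/w1.png

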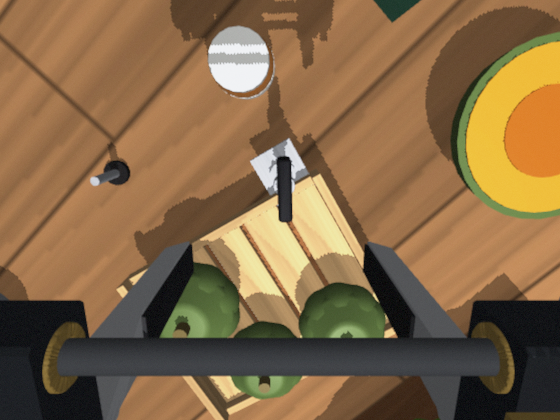

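Wrist view: the bar runs from (284,160) to (286,219), nearly in line with the tool's x. The tray's front rim runs from (125,292) to (318,178).

```bash
python3 - <<'E'
from h import *
d=np.load('wrist.npz');P=d['P'];I=d['img'].astype(int)
m=np.zeros(P.shape[:2],bool);m[145:235,268:302]=1
m&=(P[...,2]>.12)
Q=P[m];print(len(Q),Q.min(0).round(3),Q.max(0).round(3))
t=Q[Q[:,2]>.137]; r=cv2.minAreaRect(t[:,:2].astype(np.float32)*1000);print(r,len(t))
xy=t[:,:2]-t[:,:2].mean(0);u=np.linalg.svd(xy,full_matrices=False)[2][0];print(t.mean(0).round(4),'bar ang',np.degrees(np.arctan2(u[1],u[0])))
# rim
for n,(a,b) in {'front':((135,286),(312,181)),'left':((325,190),(360,245))}.items():
    L=[]
    for s in np.linspace(0,1,60):
        u0=a[0]+s*(b[0]-a[0]);v0=a[1]+s*(b[1]-a[1])
        for dv in range(-6,7):
            p=P[int(round(v0+dv)),int(round(u0))]
            if .06<p[2]<.085:L.append(p)
    L=np.array(L);vx,vy,x0,y0=cv2.fitLine(L[:,:2].astype(np.float32),cv2.DIST_HUBER,0,.001,.001).ravel()
    print(n,len(L),np.degrees(np.arctan2(vy,vx)),x0,y0,L[:,2].mean())
save(d['img'],'w1c.png',(220,120,350,240),5)
E
```

```text
924 [0.446 0.381 0.122] [0.49  0.424 0.146]
((468.0597229003906, 402.2991027832031), (11.979643821716309, 54.14653015136719), 46.93413162231445) 898
[0.4672 0.4031 0.1433] bar ang -42.86108840987822
front 8 76.48846 0.4799032 0.37498719 0.06517840257330568
left 519 -13.798721 0.5402299 0.41570768 0.07093950457416295
```

View pics/w1c.png

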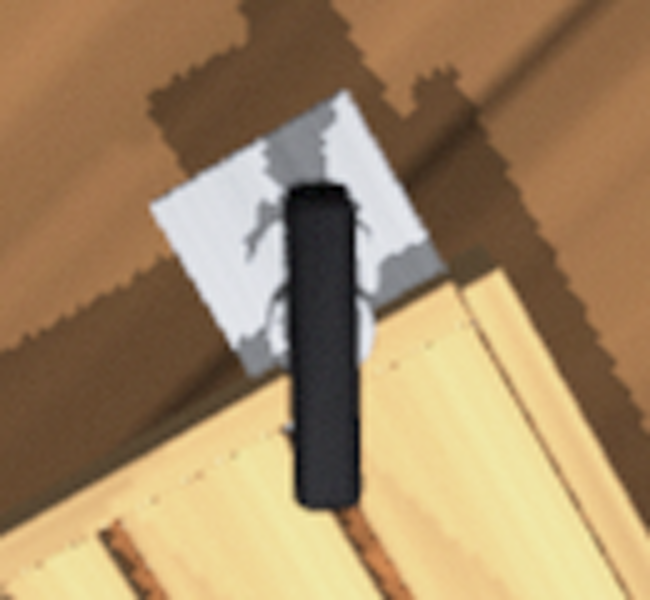

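```bash
python3 - <<'E'
from h import *
o,M=T()
for p in [(.468,.4025,.20)]:
    print(p,(M[:3,:3].T@(np.array(p)-M[:3,3])/.05).round(2))
# jar lid compare
for n in ['scene','side','wrist']:
    d=np.load(n+'.npz');P=d['P'];I=d['img'].astype(int)
    for nm,m in {'lid':(I.min(-1)>150)&(P[...,2]>.05)&(P[...,2]<.2)&(np.hypot(P[...,0]-.38,P[...,1]-.42)<.06),
      'bar':(I.max(-1)<75)&(P[...,2]>.1)&(np.hypot(P[...,0]-.468,P[...,1]-.4)<.05)}.items():
        Q=P[m]
        if len(Q): print(n,nm,len(Q),Q.min(0).round(3),Q.max(0).round(3),np.median(Q,0).round(3))
E
```

```text
(0.468, 0.4025, 0.2) [0.28 0.12 1.37]
scene lid 162 [0.335 0.422 0.071] [0.392 0.479 0.088] [0.37  0.442 0.085]
scene bar 82 [0.45  0.381 0.121] [0.492 0.416 0.147] [0.477 0.393 0.138]
side lid 215 [0.335 0.419 0.066] [0.388 0.477 0.087] [0.363 0.435 0.084]
side bar 159 [0.447 0.379 0.117] [0.489 0.417 0.146] [0.469 0.394 0.132]
wrist lid 3034 [0.334 0.421 0.052] [0.389 0.478 0.088] [0.362 0.45  0.085]
wrist bar 24517 [0.423 0.373 0.114] [0.515 0.448 0.372] [0.472 0.421 0.362]
```

Cameras agree (bar from 0.447 to 0.49 in x and 0.38 to 0.42 in y). I'll lower part way and look again.

```bash
python3 -m creep '[[[0.14,0.06,0.4],-0.25,1],[[0.28,0.12,0.9],-0.25,1],[[0.28,0.12,1.37],-0.25,1],[[0.28,0.12,1.37],-0.25,1],[[0.28,0.12,1.37],-0.25,1]]'
python3 - <<'E'
from h import *
o,M=T();print(o['eef_rot'].round(3),o['ee_pos'].round(4))
i,P=cam('wrist');save(i,'w2.png')
I=i.astype(int)
m=np.zeros(P.shape[:2],bool);m[150:300,255:320]=1
m&=(P[...,2]>.137)&(P[...,2]<.15)
t=P[m];r=cv2.minAreaRect(t[:,:2].astype(np.float32)*1000);print(r,len(t),t[:,2].mean())
L=np.linalg.inv(M)@np.array([r[0][0]/1000,r[0][1]/1000,.13,1]);print('bar in tool',L.round(4))
E
```

```text
time_s: 3.15
ee_pos: [0.4685, 0.4009, 0.2019]
eef_rot: [3.141, 0.0, 2.389]
force: [-0.0, -0.6, 0.0]
grip_width: 0.094
[3.141 0.    2.389] [0.4685 0.4009 0.2019]
((467.6434020996094, 402.6807861328125), (11.566778182983398, 53.08729553222656), 47.26167297363281) 1390 0.14322665685726693
bar in tool [1.90e-03 7.00e-04 7.19e-02 1.00e+00]
```

View pics/w2.png

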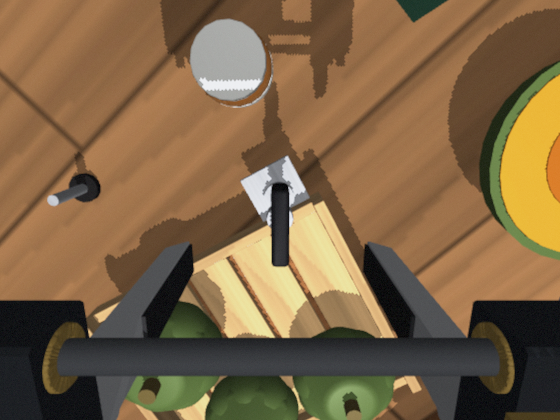

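The bar (280,185 to 280,265) is midway between the fingers. I'll descend and close gently.

```bash
python3 -m creep '[[[0.04,0.01,0.4],0,1],[[0.04,0.01,0.8],0,1],[[0.04,0.01,1.2],0,0.8],[[0.04,0.01,1.38],0,0.6],[[0.04,0.01,1.38],0,0.45],[[0.04,0.01,1.38],0,0.35]]' 12
python3 - <<'E'
from h import *
o,M=T();print(o['eef_rot'].round(3),o['ee_pos'].round(4))
i,P=cam('wrist');save(i,'w3.png')
i,P=cam('side');save(i,'s3.png',(180,60,340,180),5)
m=(P[...,2]>.05)&(P[...,2]<.15)
E
```

```text
time_s: 3.8
ee_pos: [0.4674, 0.4038, 0.1335]
eef_rot: [3.14, 0.0, 2.39]
force: [-0.2, 0.2, -0.3]
grip_width: 0.0653
[3.14 0.   2.39] [0.4674 0.4038 0.1335]
```

View pics/w3.png

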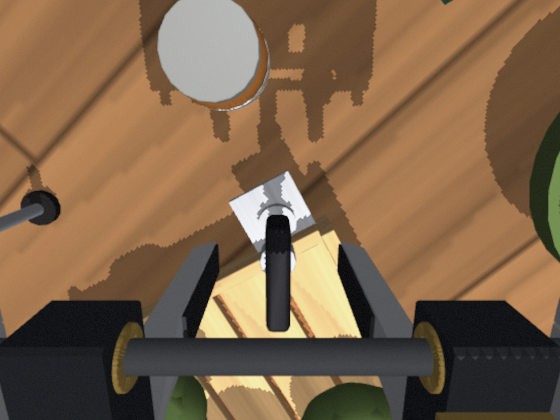

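View pics/s3.png

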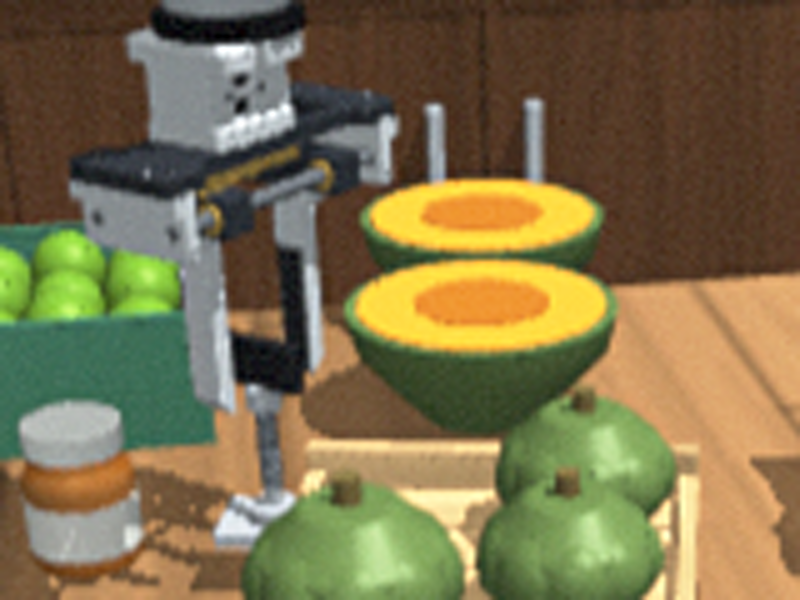

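```bash
python3 -m creep '[[[0,0,0],0,0.25],[[0,0,0],0,0.15],[[0,0,0],0,0.1],[[0,0,0],0,0.05],[[0,0,0],0,0.05],[[0,0,0],0,0.05]]' 15
python3 -c "
from h import *
print(T()[0])
i,P=cam('wrist');save(i,'w4.png')"
```

```text
time_s: 4.5
ee_pos: [0.4669, 0.4037, 0.132]
eef_rot: [3.141, 0.0, 2.39]
force: [1.0, 0.7, -0.7]
grip_width: 0.0191
{'time_s': 4.5, 'qpos': array([ 6.53601621e-01,  5.32190204e-01,  1.41646098e+00,  3.02379146e-05,
        1.19258490e+00, -1.65732532e-01]), 'joint_vel': array([-3.72481051e-05, -1.58279117e-04, -1.47119745e-03, -7.75073469e-04,
        5.99496366e-04, -3.01765469e-04]), 'tau': array([-1.05329342e-01, -6.40923786e+01, -3.27831101e+01,  4.08604596e-03,
        4.18644296e-01,  1.63827288e-03]), 'ee_pos': array([0.46692693, 0.40373126, 0.13198732]), 'eef_rot': array([3.14123633e+00, 3.11052122e-05, 2.39011931e+00]), 'force': array([ 1.01395932,  0.66334969, -0.74500046]), 'moment': array([ 0.18267878, -0.33248764, -0.03781849]), 'grip_width': 0.01911598538470472}
```

View pics/w4.png

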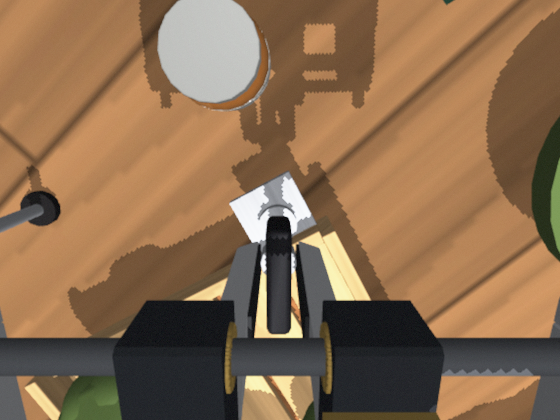

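```bash
python3 -m creep '[[[0,0,0],0,0],[[0,0,0],0,0],[[0,0,0],0,0],[[0,0,0],0,0]]' 15
python3 -m creep '[[[0,0,0],0,0],[[0,0,0],0,0]]' 15
```

```text
time_s: 4.95
ee_pos: [0.4669, 0.4037, 0.132]
eef_rot: [3.141, 0.0, 2.39]
force: [1.5, 2.7, -1.3]
grip_width: 0.0189
time_s: 5.15
ee_pos: [0.4669, 0.4037, 0.132]
eef_rot: [3.141, -0.0, 2.39]
force: [2.4, 2.0, -0.2]
grip_width: 0.019
```

```bash
python3 -c "
from h import *
i,P=cam('wrist');save(i,'w5.png',(210,190,350,340),4)
i,P=cam('side');save(i,'s5.png',(190,60,290,180),5)"
```

```text
(no output)
```

View pics/w5.png

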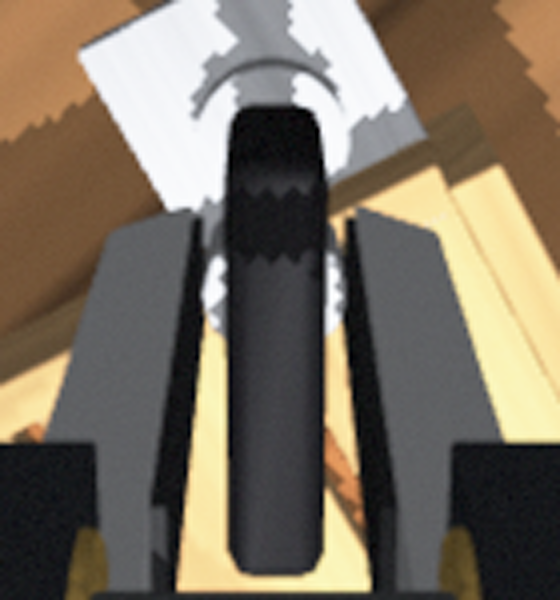

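View pics/s5.png

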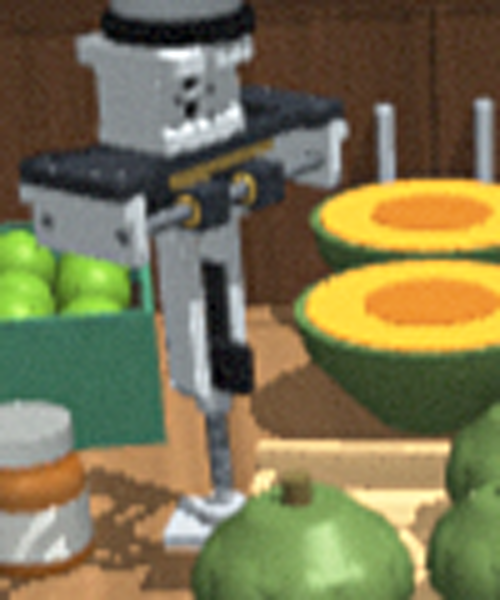

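The fingers stopped at 19 mm, with a gap at both sides of the bar. The tips are clamping the steel collar under it, so I'll open a little, raise 9 mm and close again.

```bash
python3 -m creep '[[[0,0,0],0,0.4],[[0,0,0],0,0.4],[[0,0,-0.1],0,0.4],[[0,0,-0.2],0,0.4],[[0,0,-0.2],0,0.2],[[0,0,-0.2],0,0.1],[[0,0,-0.2],0,0],[[0,0,-0.2],0,0],[[0,0,-0.2],0,0],[[0,0,-0.2],0,0],[[0,0,-0.2],0,0],[[0,0,-0.2],0,0]]' 15
python3 -c "
from h import *
i,P=cam('wrist');save(i,'w6.png',(210,190,350,340),4)"
```

```text
time_s: 6.45
ee_pos: [0.4669, 0.4037, 0.1419]
eef_rot: [3.142, 0.0, 2.39]
force: [2.7, 2.0, -2.6]
grip_width: 0.0118
```

View pics/w6.png

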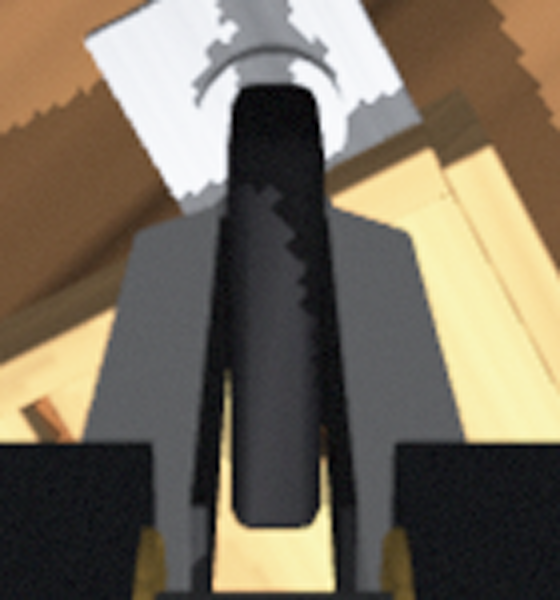

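Gripped on the bar now: 11.8 mm, flush on both sides. Turning clockwise.

```bash
python3 -m creep '[[[0,0,0],0.4,0],[[0,0,0],0.8,0],[[0,0,0],1.2,0],[[0,0,0],1.6,0],[[0,0,0],2,0],[[0,0,0],2.4,0],[[0,0,0],2.8,0],[[0,0,0],3.2,0],[[0,0,0],3.6,0],[[0,0,0],4,0],[[0,0,0],4,0]]' 15
python3 -c "
from h import *
print(T()[0]['moment'])
i,P=cam('wrist');save(i,'w7.png')"
```

```text
time_s: 7.6
ee_pos: [0.4679, 0.4029, 0.1418]
eef_rot: [3.14, 0.001, 1.829]
force: [9.5, -2.1, -4.2]
grip_width: 0.0117
[-0.35491115 -1.93654805  0.07223493]
```

View pics/w7.png

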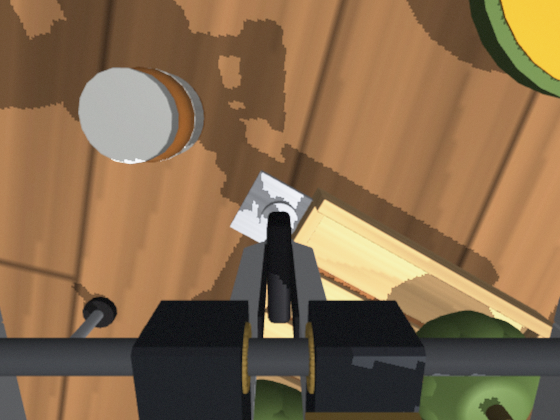

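```bash
python3 -m creep '[[[0,0,0],0.4,0],[[0,0,0],0.8,0],[[0,0,0],1.2,0],[[0,0,0],1.6,0],[[0,0,0],2,0],[[0,0,0],2.4,0],[[0,0,0],2.8,0],[[0,0,0],3.2,0],[[0,0,0],3.6,0],[[0,0,0],3.6,0]]' 15
python3 - <<'E'
from h import *
i,P=cam('wrist');save(i,'w8.png')
L=[]
E
```

```text
time_s: 8.65
ee_pos: [0.4682, 0.4022, 0.1417]
eef_rot: [3.139, 0.002, 1.326]
force: [10.2, -7.7, -3.9]
grip_width: 0.0118
```

View pics/w8.png

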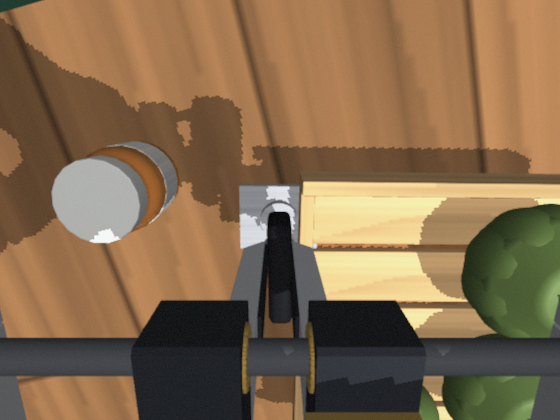

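The bar is parallel to the tray's front edge. I'll let go, raise the arm and measure.

```bash
python3 -m creep '[[[0,0,0],0,0.2],[[0,0,0],0,0.4],[[0,0,0],0,0.5],[[0,0,-0.4],0,0.5],[[0,0,-0.9],0,0.6],[[0,0,-1.6],0,0.8],[[0,0,-2.4],0,1],[[0,0,-2.6],0,1],[[0,0,-2.6],0,1],[[0,0,-2.6],0,1]]'
python3 - <<'E'
from h import *
i,P=cam('wrist');save(i,'w9.png')
for n in ['scene','side']:
    i,P=cam(n);save(i,n+'9.png',(180,60,440,260),3)
E
```

```text
time_s: 9.7
ee_pos: [0.4665, 0.4035, 0.2704]
eef_rot: [-3.14, 0.002, 1.329]
force: [0.0, 0.8, -0.2]
grip_width: 0.0871
```

View pics/w9.png

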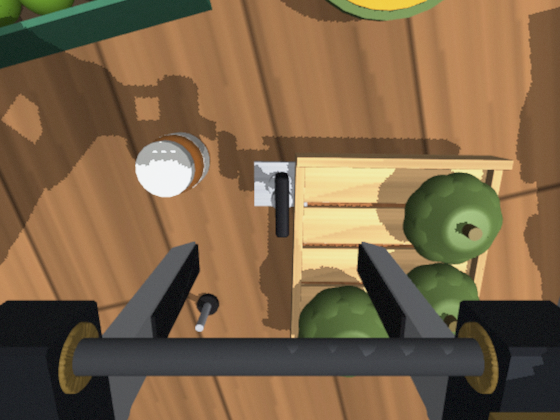

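View pics/side9.png

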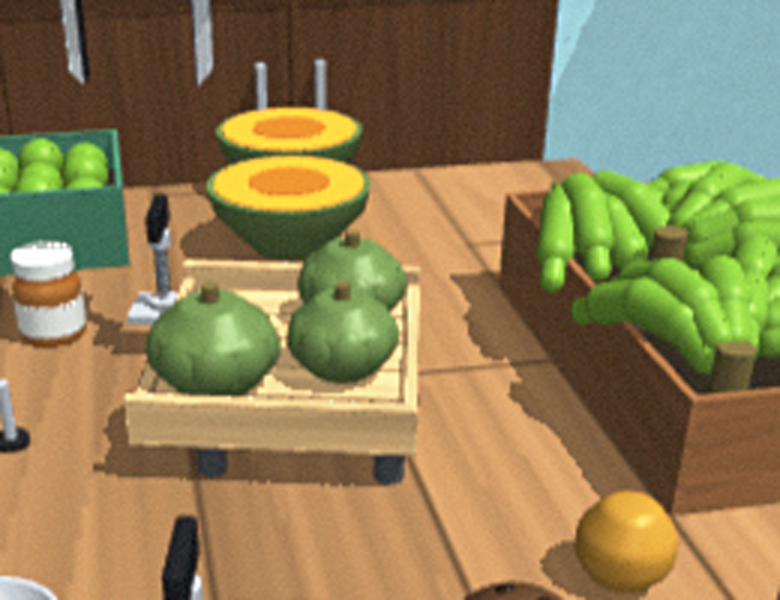

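Wrist view: the bar at (282,172)–(282,237) is parallel to the front rim at x≈296. Now I'll check the angles and the deck's plane against the first views.

```bash
cat > m.py <<'E'
from h import *
def barang(P,box):
    m=np.zeros(P.shape[:2],bool);u0,v0,u1,v1=box;m[v0:v1,u0:u1]=1;m&=(P[...,2]>.137)&(P[...,2]<.15)
    r=cv2.minAreaRect(P[m][:,:2].astype(np.float32)*1000);b=cv2.boxPoints(r);e=max([b[1]-b[0],b[2]-b[1]],key=np.linalg.norm)
    return np.round(r[0],1),np.round(r[1],1),np.degrees(np.arctan2(e[1],e[0]))%180
def deck(P,I):
    # tray points: wood, within the stand area, deck height
    S=R.from_euler('z',-13.8,degrees=True).as_matrix()[:2,:2]
    c=np.array([.468,.4025])-S@np.array([-.125,.095])
    q=(P[...,:2]-c)@S
    m=(abs(q[...,0])<.095)&(abs(q[...,1])<.115)&(P[...,2]>.035)&(P[...,2]<.062)&(I[...,0]>190)&(I[...,2]<190)
    X=np.c_[q[m],P[...,2][m]]
    k=np.ones(len(X),bool)
    for _ in range(8):
        A=np.c_[X[:,:2],np.ones(len(X))];s=np.linalg.lstsq(A[k],X[k,2],rcond=None)[0];r=X[:,2]-A@s;k=abs(r)<.0025
    return k.sum(),'slope x,y(rad)',s[:2].round(4),'z0',s[2].round(4),'rms',r[k].std().round(4)
E
python3 - <<'E'
from m import *
d=np.load('wrist.npz');P=d['P'];I=d['img'].astype(int)
print(barang(P,(265,160,300,245)))
m=np.zeros(P.shape[:2],bool);m[152:175,305:505]=1;m&=(P[...,2]>.068)&(P[...,2]<.082);Q=P[m]
vx,vy,x,y=cv2.fitLine(Q[:,:2].astype(np.float32),cv2.DIST_HUBER,0,.001,.001).ravel();print('left rim',np.degrees(np.arctan2(vy,vx)),x,y,Q[:,2].mean(),len(Q))
print(deck(P,I))
for n in ['scene','side']:
    d=np.load(n+'.npz');print(n,deck(d['P'],d['img'].astype(int)))
for n in ['scene','side']:
    d=np.load(n+'.npz');P=d['P'];I=d['img'].astype(int)
E
```

```text
(array([469.1, 400.2]), array([53.2, 11.8]), np.float32(76.62221))
left rim -14.667504 0.5973284 0.39762172 0.07466764377159564 2117
(np.int64(6945), 'slope x,y(rad)', array([-0.0026,  0.0007]), 'z0', np.float64(0.0499), 'rms', np.float64(0.0007))
scene (np.int64(907), 'slope x,y(rad)', array([-0.0011,  0.0009]), 'z0', np.float64(0.0512), 'rms', np.float64(0.001))
side (np.int64(383), 'slope x,y(rad)', array([-0.0027,  0.0005]), 'z0', np.float64(0.0499), 'rms', np.float64(0.001))
```

```bash
python3 -m creep '[[[0,0,-0.4],0,1],[[0,0,-0.8],0,1],[[0,0,-0.8],0,1],[[0,0,-0.8],0,1],[[0,0,-0.8],0,1]]'
python3 - <<'E'
from m import *
i,P=cam('wrist');print(deck(P,i.astype(int)))
print(T()[0]['force'], ctrl.hand_in())
E
```

```text
time_s: 10.35
ee_pos: [0.4666, 0.4035, 0.3103]
eef_rot: [-3.14, 0.002, 1.329]
force: [-0.4, 1.1, 0.7]
grip_width: 0.0938
(np.int64(6487), 'slope x,y(rad)', array([-0.0027,  0.0011]), 'z0', np.float64(0.0498), 'rms', np.float64(0.0008))
the job is handed in; nothing more can be done
[ 0.39804017 -0.08126754  0.0181261 ] None
```

I turned the squash stand's screw about 61° clockwise, let go, raised the arm clear and handed the job in at about 10.4 s. No verdict is reported.

- **First grip:** it closed at 19 mm, on the steel collar under the bar. I opened, raised 10 mm and gripped the bar properly at 11.8 mm before turning.
- **Level:** three cameras put the deck's slope at 0.003 rad or less (limit 0.0075). A repeat wrist view 0.65 s later agreed.
- **Screw angle:** the bar is about 1.3° anticlockwise of the stand's front-edge direction, which puts the screw at about 1.38 rad (1.2 to 1.6 is level enough).
- **Position:** the bar's centre shifted about 3 mm, so the stand barely moved.
- **Forces:** the wrist force readings stayed below about 14 N.
- **Coconut stand:** I never touched it, but I did not measure it again at the end.

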